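# Walk the bench block round to face the walnut rail

### The job

The heavy steel bench block stands askew in front of the walnut bracket's rail, and it has to lie flat against it before tacks can be straightened on it. Walk it round where it stands with pushes of the fingers, a part of the turn at a time - first on its brass side near one end, then on its black side near the opposite end, and so on in turn - until a long side (either will do) squarely faces the rail, with the block still clear of the rail and its middle within 4 cm of where it began. Then push it straight up to the rail until that long side lies flat against it, its whole length in front of the rail; never pinch, lift or tip the block, and leave the dish, dispenser and clamp where they are.

Things in the scene. Friction and masses are not known exactly. Their poses are not given: they have to be found in the camera images.
- block: Heavy cast steel bench block, loose, 0.65 to 0.85 kg: 46 mm (x, with both cheeks) by 90 mm (y) by 32 mm high (z). Origin: centre of its underside. Long side at +x brass, at -x black; stripes of these colours run along the top's edges. It slides on the table under a push of 4 to 11 N and turns when pushed near an end. Either long side may end up against the rail.
- cheek_brass: The brass plate, 3 x 90 x 32 mm, that covers the whole +x long side of the block and is fixed to it. Origin: middle of its lower edge, 21.5 mm to +x of the block's origin; axes as the block's.
- cheek_black: The black plate, 3 x 90 x 32 mm, that covers the whole -x long side of the block and is fixed to it. Origin: middle of its lower edge, 21.5 mm to -x of the block's origin; axes as the block's.
- rail: Dark walnut bracket fixed to the table. Its rail is 240 mm long (y), 40 mm high and 20 mm thick; origin: middle of the lower edge of the rail's front face, the flat face that looks to its -x, towards the block and the robot. Its x axis points from the block into the rail. Behind the rail it goes on 70 mm to +x as a low foot with two gussets.
- dish: Pale blue ceramic dish, loose, 90 mm across, 30 mm high; origin: centre of its underside. Leave alone.
- dispenser: Clear acrylic nail dispenser with white top and red push button, loose, 62 x 52 mm, 65 mm high; origin: centre of its underside. Leave alone.
- clamp: Aluminium corner clamp (L-shaped, with a spring clip), loose, about 70 x 70 mm, 22 mm high; origin: centre of its underside. Leave alone.
Mind the look-alikes: they are no part of the job. Leave any pink look-alike of the block alone.

How it is judged:
On the way, in this order (a step that is already met when the one before it is completed fails the run):
1. the fingers push the block's brass side while it still stands askew (contact force between the fingers and cheek_brass above 1 N and angle between the x axis of block and the x axis of rail, either way round above 0.2 rad), for 0.1 s.
2. then they push its black side while it still stands askew (contact force between the fingers and cheek_black above 1 N and angle between the x axis of block and the x axis of rail, either way round above 0.2 rad), for 0.1 s.
3. the block has been turned on the spot: a long side faces the rail within 0.14 rad, the block clear of the rail, its middle within 45 mm of where it began (angle between the x axis of block and the x axis of rail, either way round below 0.14 rad and distance of block from where it was at the start of the episode below 0.045 m and x of block in the frame of rail below -0.04 m), for 0.2 s.
At the end, for the whole second after the job is handed in: A long side of the block lies against the rail's front face: gap at its middle under 3.5 mm, parallel within 0.06 rad, the whole block in front of the rail's length (5 mm allowed), standing flat on the table and at rest; dish, dispenser and clamp within 15 mm of where they stood (angle between the x axis of block and the x axis of rail, either way round below 0.06 rad and x of block in the frame of rail between -0.0265 and -0.018 m and y of block in the frame of rail between -0.08 and 0.08 m and height (world z) of block below 0.004 m and angle between block's own z axis and vertical below 0.05 rad and linear speed of block below 0.01 m/s and distance of each of dish, dispenser, clamp from where it was at the start of the episode below 0.015 m); the robot touches nothing.
It fails at once if the block is lifted off the table (height (world z) of block above 0.006 m).
It fails at once if the block is tipped (angle between block's own z axis and vertical above 0.15 rad).
It fails at once if the block is pinched: the fingers press its brass and black sides at once (contact force between the fingers and cheek_brass above 1 N and contact force between the fingers and cheek_black above 1 N).
It fails at once if the dish, dispenser or clamp is disturbed (distance of any of dish, dispenser, clamp from where it was at the start of the episode above 0.015 m).
It also fails if it takes over 61 s, if anything falls off the work surface, if the arm or the gripper's body presses on something with over 40 N, if the wrist force passes 120 N, or if a joint passes its speed limit or range.

### The arm

A 6-joint arm with a two-finger parallel gripper is mounted at the origin on the work surface. World frame = base frame: x ahead of the robot, y to its left, z up, the work surface at z = 0. Lengths are in m, angles in rad, forces in N, time in s.
With the tool pointing down it reaches from about 0.35 to 0.975 m from the base axis. Payload 4.9 kg.
Tool frame: the origin (TCP) lies at the very end of the fingers, on their centre line; the grasp point (between the pads) lies 19 mm behind it; z points along the fingers, y is the line along which they close (so a half turn about z gives the same grasp; the last joint's range is limited). The gripper opens to 85 mm and grips with 20 to 120 N. Pads are 22 mm wide; open, the fingers measure 114 mm over their backs; the gripper's body (76 mm by 85 mm) begins 54 mm behind the grasp point. The pads swing forward as they close: fully open they stand 13 mm farther back than shut.
Start: joints at [-1.254, 0.053, 1.613, -0, 1.476, -0.119], TCP at [0.264, -0.567, 0.204] pointing down, gripper open.
Joint ranges: [-3.01, 3.01], [-1.01, 2.22], [0.06, 2.58], [-1.02, 4.17], [0.09, 2.62], [-3.14, 3.14]. Speed limits (rad/s): [2.57, 2.57, 3.14, 3.14, 3.14, 3.14].

### API

Orientations are given as a rotation vector (axis times angle).
In Python, from station import ctrl gives the robot as it stands. The module is installed in compiled form; this text tells all that it offers.
- The arm moves only by the tool jog_arm, never from a script. Its argument "steps" is a list of rows, each an object with "delta_rot": the turn, a rotation vector about the tool's x, y, z in degrees, a list of three; "linear": the shift along the tool's x, y, z in m, a list of three; "grip": the finger opening in m, from 0 to 0.0854. In form: [{"delta_rot": [rx, ry, rz], "linear": [x, y, z], "grip": grip}, ...]. A call has 1 to 10 rows; each row shifts and turns the commanded pose from where the row before left it, along the tool's axes as they then stand; what a row does not reach is not made up. A row lasts 1/10 s, in which the tool goes at most 50 mm and 8.59 degrees, less where a joint would pass 70% of its speed; a pose out of reach is approached as far as the arm can. A call with a gripper value outside its range is refused whole. The fingers move at their own pace and stop on an object; "newtons" is the grip in N (left out, the last holds). Time passes only in rows, so rows that do not move let the fingers close. It gives the time, the measured TCP pose, the force, the opening and the grip force at its end, in the units of the state.
- ctrl.get_obs(): the state, without advancing time (a new reading comes with each control period).
- ctrl.get_image(name): name is "side" or "top" or "wrist"; returns (picture, depth): 480x640x3 uint8, red, green, blue; 480x640 float32, m along the optical axis (not along the pixel's ray), 0 where there is no reading.
- ctrl.camera_info(name): a dict with "camera_matrix" (3x3 intrinsics, pixels), "R" (3x3) and "t" (3): a world point X has camera coordinates R X + t; the wrist camera has in their place "T_tool_cam" (4x4, takes a point from camera to tool coordinates, whose origin is the TCP and whose axes are the flange's). Camera axes: x right, y down, z forward; pixel columns grow to the right and rows downward; lengths in m; the calibration is good to about 2 mm. A picture is of the moment at which its call begins: read the wrist's pose just before it. camera_info takes no time and is no camera call.
- ctrl.finish_job(): hands the job in; it is judged then, once.
The state is a dict: "t": time; "q": joint angles; "dq": joint speeds; "effort": joint torques, N m; "tool_pos": TCP position; "tool_rot": TCP orientation; "contact_force": force on the tool from outside, world axes, zero at the start; "wrist_torque": the same for the moment, N m; "opening": finger opening in m; "grip_force": force on a finger pad.
Only numpy, scipy, OpenCV 4.12 (cv2) and the standard library are available. Lean on these libraries where they do the work, as an engineer would, in place of code of your own. Each camera call takes 0.05 s, during which the arm holds its last target. There are 200 camera calls.

## Working session

There is one attempt and no reset: what is moved stays moved. The work goes in short steps, Python scripts to look and compute and a tool call to move; the robot and the scene stay as the last step left them, time stands still between calls to the robot, and variables do not carry over. Pictures are saved under pics/ and viewed, at most 10 in all, crops included, and the job is handed in when it is done.

Besides the shell and the picture viewer there is one more tool, called as a command line: name --argument value ..., lists and objects as JSON in quotes. jog_arm: Moves the arm, as the interface text tells. Its arguments: {"type":"object","properties":{"steps":{"type":"array"},"newtons":{"type":"number"}},"required":["steps"]}

```bash
mkdir -p pics; cat > h.py <<'E'
import numpy as np, cv2
from station import ctrl
from scipy.spatial.transform import Rotation as Ro
def cam(n):
    c=ctrl.camera_info(n); return np.array(c["camera_matrix"]),np.array(c["R"]),np.array(c["t"])
def ray(n,uv,z):
    K,R,t=cam(n); uv=np.atleast_2d(uv).astype(float)
    d=(np.linalg.inv(K)@np.c_[uv,np.ones(len(uv))].T).T@R; o=-R.T@t
    return o+d*((z-o[2])/d[:,2])[:,None]
def proj(n,X):
    K,R,t=cam(n); p=(np.atleast_2d(X)@R.T+t)@K.T; return p[:,:2]/p[:,2:]
def shot(n,f=None):
    im,d=ctrl.get_image(n)
    if f: cv2.imwrite('pics/'+f,cv2.cvtColor(im,cv2.COLOR_RGB2BGR))
    return im,d
E
python3 - <<'E'
from h import *
shot('top','top0.png');shot('side','side0.png')
for n in('top','side'):
    K,R,t=cam(n);print(n,K[0,0],(-R.T@t).round(3),R[2].round(3))
o=ctrl.get_obs();print(o['t'],o['tool_pos'],Ro.from_rotvec(o['tool_rot']).as_matrix().round(3))
E
```

```text
top 576.3076123360586 [0.437 0.062 1.183] [ 0.103 -0.002 -0.995]
side 486.3145051009571 [0.416 0.594 0.504] [ 0.185 -0.747 -0.638]
0.1 [ 0.26363369 -0.56598488  0.20328232] [[ 0.907  0.422 -0.001]
 [ 0.422 -0.907  0.002]
 [ 0.    -0.002 -1.   ]]
```

View pics/top0.png

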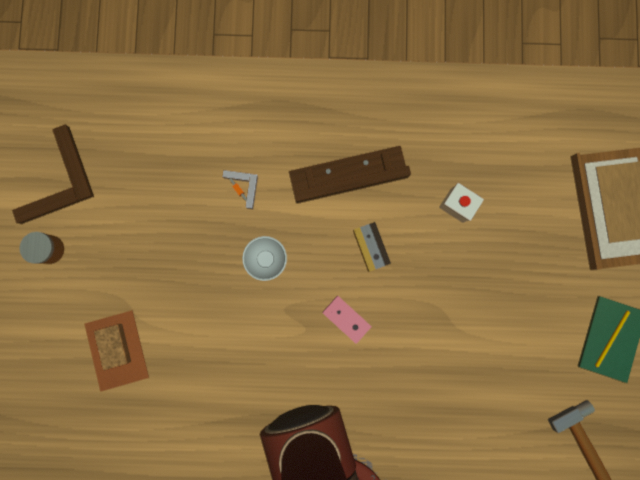

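View pics/side0.png

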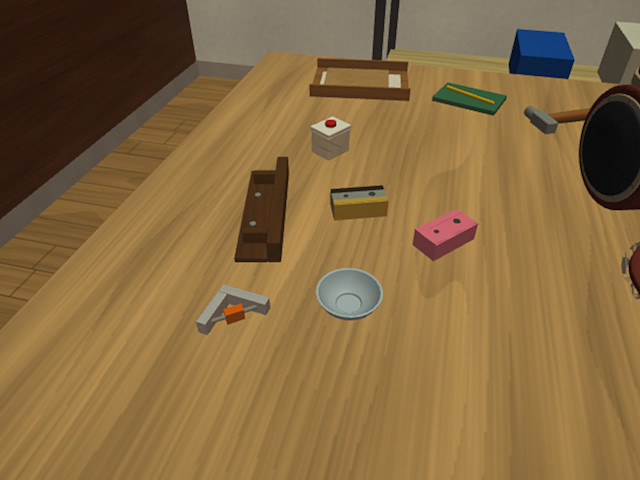

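The top view shows the block at (372,247), with its brass stripe on the left and black on the right, and the rail at about (350,175). The look-alike is the pink block at (347,319). The dish is at (265,258), the dispenser at (463,201) and the clamp at (245,188). Candidates for the block are the steel one with brass and black stripes at (372,247) and the pink one at (347,319). I choose (372,247) and check it in a crop.

```bash
cat >> h.py <<'E'
def heights(n,d):
    K,R,t=cam(n); v,u=np.mgrid[:480,:640]
    X=np.stack([(u-K[0,2])/K[0,0]*d,(v-K[1,2])/K[1,1]*d,d],-1)
    return (X-t)@R
def blockpose(im,X,f=None,c=None):
    """block centre, yaw from top picture: mask by height, minAreaRect on the top plane; yaw = brass direction"""
    m=(X[...,2]>.018)&(X[...,2]<.045)
    if c is not None: m&=np.hypot(X[...,0]-c[0],X[...,1]-c[1])<.075
    P=X[m]; 
    uv=np.argwhere(m)[:,::-1]
    W=ray('top',uv,.032)[:,:2]
    (cx,cy),(w,h),a=cv2.minAreaRect((W*1000).astype(np.float32))
    hsv=cv2.cvtColor(im,cv2.COLOR_RGB2HSV)
    return np.array([cx,cy])/1000,(w,h),a,m
E
python3 - <<'E'
from h import *
im,d=shot('top')
X=heights('top',d)
for p in [(247,372),(300,372),(319,347),(165,350),(190,305),(201,463)]: print(p,X[p].round(4))
def rect(m,z):
    n,l,s,_=cv2.connectedComponentsWithStats(m.astype(np.uint8))
    for i in range(1,n):
        if s[i,4]>150:
            W=ray('top',np.argwhere(l==i)[:,::-1],z)[:,:2]*1000
            print(z,s[i],cv2.minAreaRect(W.astype(np.float32)),cv2.boxPoints(cv2.minAreaRect(W.astype(np.float32))).round(0).tolist())
rect((X[...,2]>.016)&(X[...,2]<.045)&(X[...,0]>.3)&(abs(X[...,1])<.35),.032)
rect((X[...,2]>.034)&(X[...,2]<.045)&(X[...,0]>.3)&(abs(X[...,1])<.35),.04)
hsv=cv2.cvtColor(im,cv2.COLOR_RGB2HSV)
for p in [(247,361),(245,372),(243,382),(300,372)]: print(hsv[p])
c=cv2.resize(im[130:350,220:500],None,fx=2.8,fy=2.7,interpolation=cv2.INTER_CUBIC)
cv2.imwrite('pics/crop0.png',c[...,::-1])
E
```

```text
(247, 372) [ 0.5197 -0.0593  0.0333]
(300, 372) [ 0.4137 -0.0652 -0.0042]
(319, 347) [ 0.3757 -0.0127  0.0305]
(165, 350) [ 0.6906 -0.0134  0.0076]
(190, 305) [0.63   0.078  0.0396]
(201, 463) [ 0.6135 -0.2339  0.0616]
0.032 [ 294  151  117   52 1609] ((665.663330078125, -11.665542602539062), (62.81083297729492, 240.8472442626953), 14.863000869750977) [[604.0, 97.0], [666.0, -136.0], [727.0, -120.0], [665.0, 113.0]]
0.032 [222 171  35  38 415] ((628.91259765625, 214.8479461669922), (69.63129425048828, 69.39142608642578), 84.45055389404297) [[591.0, 184.0], [660.0, 177.0], [667.0, 246.0], [598.0, 253.0]]
0.032 [ 353  222   38   50 1060] ((520.6121215820312, -58.13365173339844), (89.69976806640625, 47.53079605102539), 21.742403030395508) [[470.0, -53.0], [488.0, -97.0], [571.0, -64.0], [553.0, -19.0]]
0.032 [242 237  44  44 675] ((490.7174377441406, 156.78207397460938), (85.83670806884766, 85.93708801269531), 1.6470643281936646) [[447.0, 198.0], [449.0, 113.0], [535.0, 115.0], [532.0, 201.0]]
0.032 [ 322  296   49   48 1071] ((374.6040954589844, -11.151130676269531), (90.33208465576172, 45.8795166015625), 49.35285949707031) [[328.0, -30.0], [363.0, -60.0], [421.0, 8.0], [387.0, 38.0]]
0.04 [ 294  166  117   36 1144] ((646.3141479492188, -15.631340026855469), (20.58226776123047, 238.7157745361328), 14.79134750366211) [[606.0, 97.0], [667.0, -134.0], [687.0, -128.0], [626.0, 102.0]]
[ 22 164 143]
[ 72  11 120]
[ 17 101  71]
[ 19 130 155]
```

View pics/crop0.png

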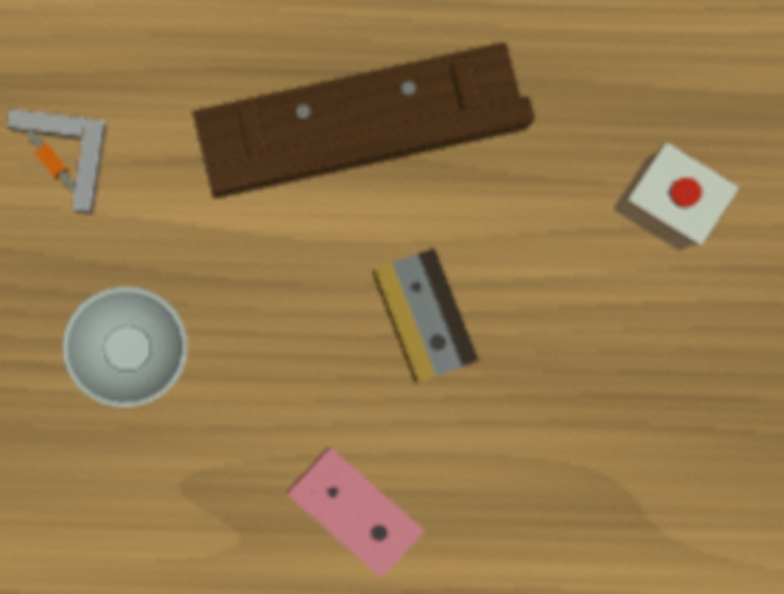

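The crop confirms my choice: the steel block with brass and black stripes sits at crop (425,315), separate from the pink one. The sizes agree too (90×47 block, 20×239 rail). In the rail frame (yaw 14.8°) the block is at (-122,-9) mm, and its long axis lies 7° off rail x. The shorter way round is +83° counter-clockwise, pushing brass at the near end and black at the far end. I'll align the tool axes with the rail.

jog_arm --steps '[{"delta_rot": [0,0,5.1],"linear": [0,0,0],"grip": 0},{"delta_rot": [0,0,5.1],"linear": [0,0,0],"grip": 0},{"delta_rot": [0,0,0],"linear": [0.022,-0.032,0],"grip": 0},{"delta_rot": [0,0,0],"linear": [0.022,-0.032,0],"grip": 0},{"delta_rot": [0,0,0],"linear": [0.022,-0.032,0],"grip": 0},{"delta_rot": [0,0,0],"linear": [0.022,-0.032,0],"grip": 0},{"delta_rot": [0,0,0],"linear": [0.022,-0.032,0],"grip": 0},{"delta_rot": [0,0,0],"linear": [0.022,-0.032,0],"grip": 0},{"delta_rot": [0,0,0],"linear": [0.022,-0.032,0],"grip": 0},{"delta_rot": [0,0,0],"linear": [0.022,-0.032,0],"grip": 0}]' --newtons 20

```text
t: 1.15
tool_pos: [0.3689, -0.2725, 0.2041]
tool_rot: [-3.115, -0.403, 0.0]
contact_force: [0.2, -0.1, -0.2]
opening: 0.0004
grip_force: 0.0
```

jog_arm --steps '[{"delta_rot": [0,0,0],"linear": [0.022,-0.032,0],"grip": 0},{"delta_rot": [0,0,0],"linear": [0.022,-0.032,0],"grip": 0},{"delta_rot": [0,0,0],"linear": [0.022,-0.032,0],"grip": 0},{"delta_rot": [0,0,0],"linear": [0.022,-0.032,0],"grip": 0},{"delta_rot": [0,0,0],"linear": [0.022,-0.032,0],"grip": 0},{"delta_rot": [0,0,0],"linear": [0.022,-0.032,0],"grip": 0},{"delta_rot": [0,0,0],"linear": [0.022,-0.032,0],"grip": 0},{"delta_rot": [0,0,0],"linear": [0,0,0],"grip": 0},{"delta_rot": [0,0,0],"linear": [0,0,0],"grip": 0}]'

```text
t: 2.05
tool_pos: [0.4603, -0.0176, 0.204]
tool_rot: [3.115, 0.407, -0.001]
contact_force: [-0.2, -0.3, -0.0]
opening: 0.0003
grip_force: 0.0
```

```bash
cat >> h.py <<'E'
TH=np.radians(14.8); O=np.array([.6364,-.0183])
def rail(p):
    d=np.asarray(p)[...,:2]-O; return 1000*d@np.array([[np.cos(TH),-np.sin(TH)],[np.sin(TH),np.cos(TH)]])
def tcp():
    o=ctrl.get_obs(); M=Ro.from_rotvec(o['tool_rot']).as_matrix()
    print('t',round(o['t'],2),'tcp rail',rail(o['tool_pos']).round(1),'z',round(o['tool_pos'][2]*1000,1),'yaw-rail',round(np.degrees(np.arctan2(M[1,0],M[0,0])-TH),2),'F',np.round(o['contact_force'],1),'open',round(o['opening'],4))
E
python3 -c "from h import *;print(rail([.5206,-.0581]));tcp()"
```

```text
[-122.12488957   -8.8989521 ]
t 2.05 tcp rail [-170.    45.6] z 204.0 yaw-rail 0.09 F [-0.2 -0.3 -0. ] open 0.0003
```

jog_arm --steps '[{"delta_rot": [0,0,0],"linear": [0,0,0.048],"grip": 0},{"delta_rot": [0,0,0],"linear": [0,0,0.048],"grip": 0},{"delta_rot": [0,0,0],"linear": [0,0,0.048],"grip": 0},{"delta_rot": [0,0,0],"linear": [0,0,0.035],"grip": 0},{"delta_rot": [0,0,0],"linear": [0,0,0.015],"grip": 0},{"delta_rot": [0,0,0],"linear": [0,0,0],"grip": 0},{"delta_rot": [0,0,0],"linear": [0,0.008,0],"grip": 0},{"delta_rot": [0,0,0],"linear": [0,0.006,0],"grip": 0}]'

```text
t: 2.85
tool_pos: [0.4658, -0.0333, 0.0123]
tool_rot: [3.114, 0.402, 0.005]
contact_force: [-0.4, -0.4, -0.1]
opening: -0.0003
grip_force: 0.0
```

jog_arm --steps '[{"delta_rot": [0,0,0],"linear": [0,0.004,0],"grip": 0},{"delta_rot": [0,0,0],"linear": [0,0.004,0],"grip": 0},{"delta_rot": [0,0,0],"linear": [0,0.004,0],"grip": 0},{"delta_rot": [0,0,0],"linear": [0,0.004,0],"grip": 0},{"delta_rot": [0,0,0],"linear": [0,0.004,0],"grip": 0},{"delta_rot": [0,0,0],"linear": [0,0.004,0],"grip": 0},{"delta_rot": [0,0,0],"linear": [0,0.004,0],"grip": 0}]'

```text
t: 3.55
tool_pos: [0.4713, -0.0592, 0.0104]
tool_rot: [-3.115, -0.404, 0.0]
contact_force: [-0.2, -0.1, 0.4]
opening: 0.0
grip_force: 0.0
```

```bash
cat >> h.py <<'E'
def look(f=None):
    tcp(); im,d=shot('top',f); hsv=cv2.cvtColor(im,cv2.COLOR_RGB2HSV).astype(int)
    X=heights('top',d); r=rail(X)
    m=(X[...,2]>.018)&(X[...,2]<.045)&(np.hypot(r[...,0]+110,r[...,1]+9)<95)&(r[...,0]<-6)
    mm=cv2.connectedComponentsWithStats(m.astype(np.uint8)); 
    i=1+np.argmax(mm[2][1:,4]); uv=np.argwhere(mm[1]==i)[:,::-1]
    W=rail(ray('top',uv,.032)); R=cv2.minAreaRect(W.astype(np.float32)); b=cv2.boxPoints(R)
    e=b[1]-b[0] if np.linalg.norm(b[1]-b[0])>np.linalg.norm(b[2]-b[1]) else b[2]-b[1]
    print('block rail',np.round(R[0],1),'size',np.round(R[1],1),'long axis deg',round(np.degrees(np.arctan2(e[1],e[0]))%180,1))
    return im
E
python3 -c "from h import *;look()"
```

```text
t 3.55 tcp rail [-170.1    2.7] z 10.4 yaw-rail -0.02 F [-0.2 -0.1  0.4] open 0.0
block rail [-91.3  -5.2] size [28.  47.6] long axis deg 95.3
```

```bash
python3 -c "
from h import *
im,d=shot('side'); c=cv2.resize(im[130:330,230:500],None,fx=2.9,fy=2.9,interpolation=cv2.INTER_CUBIC); cv2.imwrite('pics/s1.png',c[...,::-1])"
```

```text
(no output)
```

View pics/s1.png

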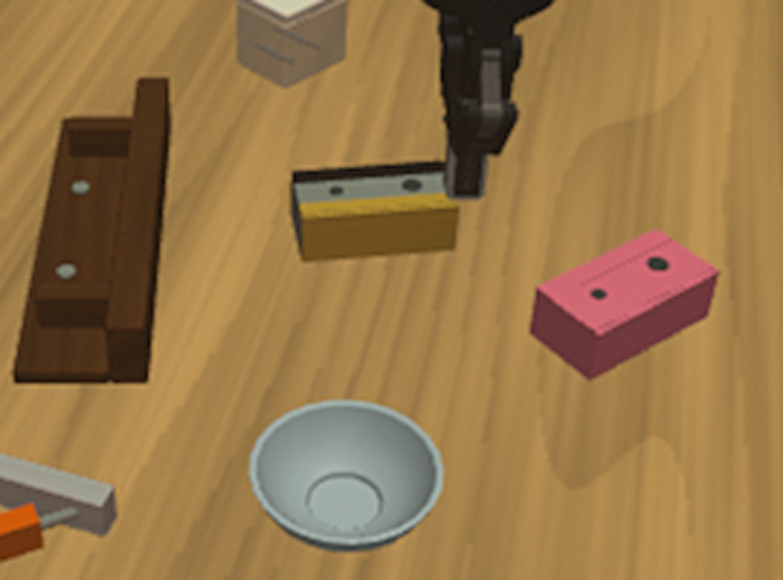

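```bash
python3 - <<'E'
from h import *
tcp();o=ctrl.get_obs();c=lambda p:((p-[230,130])*2.9).round(0).tolist()
print('tcp',c(proj('side',o['tool_pos'])))
for z in (0,.032): print(z,c(proj('side',np.array([[.470,-.053,z],[.553,-.019,z],[.488,-.097,z]]))))
im,d=ctrl.get_image('side');X=heights('side',d)
for p in [(195,390),(185,390),(175,393),(192,384),(192,395)]: print(p,X[p].round(3),rail(X[p]).round(1))
print('brass corners world', ray('side',np.array([[457,206],[302,218],[295,172]])/2.9+[230,130],.032).round(4))
E
```

```text
t 3.65 tcp rail [-170.     2.5] z 10.4 yaw-rail -0.06 F [ 0.2  1.2 -0.3] open 0.0004
tcp [[462.0, 230.0]]
0 [[461.0, 251.0], [308.0, 264.0], [442.0, 203.0]]
0.032 [[466.0, 206.0], [309.0, 220.0], [446.0, 159.0]]
(195, 390) [ 0.472 -0.047  0.048] [-166.7   14.2]
(185, 390) [ 0.473 -0.046  0.068] [-164.9   14.7]
(175, 393) [ 0.466 -0.002  0.116] [-160.1   59.5]
(192, 384) [ 0.482 -0.05   0.05 ] [-157.5    8.4]
(192, 395) [ 0.464 -0.045  0.057] [-173.5   18. ]
brass corners world [[ 0.4749 -0.0522  0.032 ]
 [ 0.5569 -0.0194  0.032 ]
 [ 0.5712 -0.0617  0.032 ]]
```

```bash
python3 - <<'E'
from h import *
im,d=ctrl.get_image('side');w,dw=ctrl.get_image('wrist')
a=cv2.resize(im[150:230,340:440],(400,320),interpolation=cv2.INTER_CUBIC)
b=cv2.resize(w,(400,320));cv2.imwrite('pics/z1.png',np.hstack([a,b])[...,::-1])
X=heights('side',d)
print(X[188:214,392,2].round(3)); print(X[188:214,388,2].round(3)); print('top',X[192,360].round(3))
E
```

```text
[ 0.064  0.061  0.06   0.058  0.056  0.055  0.048  0.051  0.047  0.045
  0.038  0.037 -0.001 -0.001 -0.001  0.    -0.002  0.    -0.    -0.001
  0.     0.    -0.    -0.002 -0.002 -0.002]
[ 0.063  0.062  0.059  0.057  0.055  0.053  0.053  0.051  0.048  0.046
  0.039  0.037 -0.001 -0.001 -0.    -0.001 -0.002 -0.001 -0.002 -0.001
 -0.002 -0.001 -0.001  0.    -0.002 -0.   ]
top [ 0.524 -0.067  0.031]
```

View pics/z1.png

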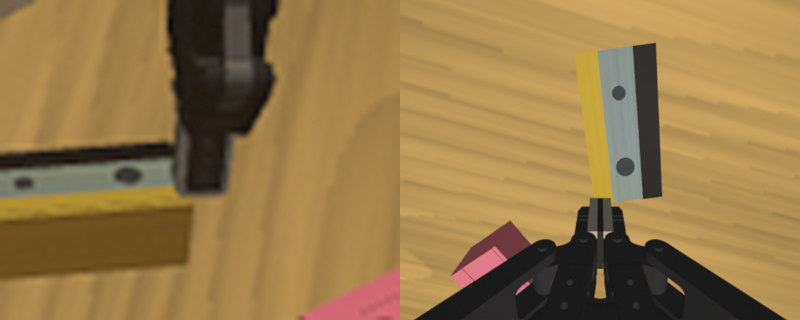

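```bash
python3 - <<'E'
from h import *
for z in(.01,.04): print(z,[rail(r[:2]).round(0).tolist() for r in ray('side',[[384,199],[390,199],[397,198]],z)])
c=ctrl.camera_info('wrist');T=np.array(c['T_tool_cam']);K=np.array(c['camera_matrix']);print(T.round(3))
def pw(p): q=np.linalg.inv(T)@np.r_[p,1];q=K@q[:3]/q[2];return (q[:2]*[400/640,320/480]+[400,0]).round(0)
for p in [(0,0,0),(0,0,-.03),(.01,0,0)]: print(p,pw(p))
# block in wrist view at top plane
o=ctrl.get_obs();M=Ro.from_rotvec(o['tool_rot']).as_matrix()
uv=np.array([[594,198],[575,54],[656,43],[662,196],[613,201]],float);uv=(uv-[400,0])*[1.6,1.5]
D=(np.linalg.inv(K)@np.c_[uv,np.ones(5)].T).T@T[:3,:3].T@M.T;C=M@T[:3,3]+o['tool_pos']
print(C,rail(C+D*((.032-C[2])/D[:,2])[:,None]).round(1))
E
```

```text
0.01 [[-164.0, -27.0], [-175.0, -27.0], [-187.0, -30.0]]
0.04 [[-158.0, 14.0], [-167.0, 14.0], [-179.0, 11.0]]
[[-0.002 -0.946 -0.325  0.084]
 [ 1.    -0.002  0.    -0.001]
 [-0.001 -0.325  0.946 -0.169]
 [ 0.     0.     0.     1.   ]]
(0, 0, 0) [601. 192.]
(0, 0, -0.03) [601. 214.]
(0.01, 0, 0) [601. 179.]
[ 0.55212104 -0.03698587  0.17965722] [[-163.8    7.7]
 [ -78.9   17.5]
 [ -73.7  -27.8]
 [-162.5  -38.2]
 [-165.9   -5.2]]
```

Both the side and wrist views put the visible fingertips about 27 mm above the reported TCP, level with or above the block's top. That explains why nothing was felt. I'll back off beside the block and feel downward gently.

jog_arm --steps '[{"delta_rot": [0,0,0],"linear": [0,-0.018,0],"grip": 0},{"delta_rot": [0,0,0],"linear": [0.005,-0.018,0],"grip": 0},{"delta_rot": [0,0,0],"linear": [0,0,0],"grip": 0},{"delta_rot": [0,0,0],"linear": [0,0,0.003],"grip": 0},{"delta_rot": [0,0,0],"linear": [0,0,0.003],"grip": 0},{"delta_rot": [0,0,0],"linear": [0,0,0.001],"grip": 0},{"delta_rot": [0,0,0],"linear": [0,0,0],"grip": 0}]'

```text
t: 4.5
tool_pos: [0.4667, -0.0232, 0.003]
tool_rot: [-3.115, -0.403, 0.001]
contact_force: [-0.2, 0.4, -0.7]
opening: 0.0
grip_force: 0.0
```

```bash
python3 - <<'E'
from h import *
tcp();print(ctrl.get_obs()['q'])
im,d=ctrl.get_image('side');X=heights('side',d);o=ctrl.get_obs();p=proj('side',o['tool_pos'])[0].round().astype(int);print(p)
print(X[p[1]-30:p[1]+14:2,p[0],2].round(3))
w,_=ctrl.get_image('wrist')
a=cv2.resize(im[150:230,340:440],(400,320),interpolation=cv2.INTER_CUBIC)
cv2.imwrite('pics/z2.png',np.hstack([a,cv2.resize(w,(400,320))])[...,::-1])
E
```

```text
t 4.5 tcp rail [-165.4   38.6] z 3.0 yaw-rail -0.07 F [-0.2  0.4 -0.7] open 0.0
[-2.09114102e-01 -1.06272189e-01  2.12928165e+00 -7.23899459e-05
  1.11932866e+00  1.10464790e+00]
[388 226]
[ 0.1    0.091  0.083  0.063  0.059  0.054  0.05   0.047  0.042  0.038
  0.03  -0.001 -0.001 -0.001 -0.001 -0.002 -0.002 -0.002  0.    -0.001
 -0.003 -0.   ]
```

View pics/z2.png

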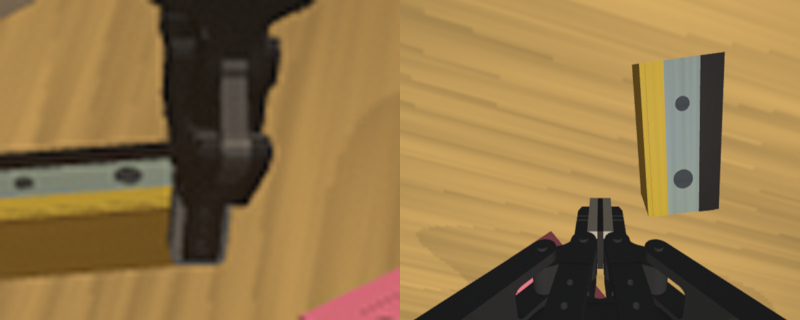

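The picture shows the fingertip just left of the block's near end, at a height of about 29 mm while the TCP reads 3 mm. So the fingers end about 26 mm short of the reported TCP. I'll lower to a TCP reading of about -16 mm (tip at about 10 mm), watching the force.

jog_arm --steps '[{"delta_rot": [0,0,0],"linear": [0,0,0.004],"grip": 0},{"delta_rot": [0,0,0],"linear": [0,0,0.004],"grip": 0},{"delta_rot": [0,0,0],"linear": [0,0,0],"grip": 0}]'

```text
t: 4.9
tool_pos: [0.4662, -0.0227, -0.0054]
tool_rot: [-3.115, -0.404, 0.002]
contact_force: [0.2, -0.5, -0.4]
opening: 0.0005
grip_force: 0.0
```

jog_arm --steps '[{"delta_rot": [0,0,0],"linear": [0,0,0.004],"grip": 0},{"delta_rot": [0,0,0],"linear": [0,0,0.004],"grip": 0},{"delta_rot": [0,0,0],"linear": [0,0,0.003],"grip": 0},{"delta_rot": [0,0,0],"linear": [0,0,0],"grip": 0}]'

```text
t: 5.3
tool_pos: [0.4664, -0.0227, -0.0163]
tool_rot: [-3.115, -0.404, 0.002]
contact_force: [-0.6, 0.5, 0.3]
opening: 0.0001
grip_force: 0.0
```

```bash
python3 - <<'E'
from h import *
tcp()
im,d=ctrl.get_image('side');X=heights('side',d);o=ctrl.get_obs();p=proj('side',o['tool_pos']+[0,0,.026])[0].round().astype(int);print(p)
print(X[p[1]-10:p[1]+14,p[0],2].round(3))
E
```

```text
t 5.3 tcp rail [-165.5   39.2] z -16.3 yaw-rail -0.03 F [-0.6  0.5  0.3] open 0.0001
[389 223]
[ 0.04   0.037  0.035  0.033  0.029  0.032  0.029  0.026  0.023  0.021
  0.021  0.019  0.012  0.01  -0.001  0.504 -0.002 -0.    -0.001 -0.
 -0.001 -0.    -0.001 -0.002]
```

No force yet, and the tip is at 10 mm as predicted. Now the first brass push.

jog_arm --steps '[{"delta_rot": [0,0,0],"linear": [0,0.008,0],"grip": 0},{"delta_rot": [0,0,0],"linear": [0,0.006,0],"grip": 0},{"delta_rot": [0,0,0],"linear": [0,0.005,0],"grip": 0},{"delta_rot": [0,0,0],"linear": [0,0.005,0],"grip": 0},{"delta_rot": [0,0,0],"linear": [0,0.004,0],"grip": 0}]'

```text
t: 5.85
tool_pos: [0.4737, -0.0499, -0.0156]
tool_rot: [-3.114, -0.403, 0.002]
contact_force: [-4.2, 4.0, 4.1]
opening: 0.0
grip_force: 2.5
```

jog_arm --steps '[{"delta_rot": [0,0,0],"linear": [0,0.004,0],"grip": 0},{"delta_rot": [0,0,0],"linear": [0,0.004,0],"grip": 0},{"delta_rot": [0,0,0],"linear": [0,0.004,0],"grip": 0}]'

```text
t: 6.15
tool_pos: [0.4772, -0.0618, -0.0156]
tool_rot: [3.115, 0.404, 0.0]
contact_force: [-2.5, 3.1, 2.8]
opening: 0.0004
grip_force: 1.8
```

jog_arm --steps '[{"delta_rot": [0,0,0],"linear": [0,0.004,0],"grip": 0},{"delta_rot": [0,0,0],"linear": [0,0.004,0],"grip": 0}]'

```text
t: 6.35
tool_pos: [0.4795, -0.0696, -0.0156]
tool_rot: [3.115, 0.404, 0.001]
contact_force: [-1.5, 3.2, 1.1]
opening: -0.0003
grip_force: 1.3
```

```bash
cat >> h.py <<'E'
def wlook(f=None):
    """block pose from the wrist camera: pixels whose height is near the block top"""
    o=ctrl.get_obs(); tcp(); w,d=ctrl.get_image('wrist'); c=ctrl.camera_info('wrist')
    T=np.array(c['T_tool_cam']);K=np.array(c['camera_matrix']);M=Ro.from_rotvec(o['tool_rot']).as_matrix()
    v,u=np.mgrid[:480,:640]
    D=np.stack([(u-K[0,2])/K[0,0],(v-K[1,2])/K[1,1],np.ones_like(d)],-1)@T[:3,:3].T@M.T
    C=M@T[:3,3]+o['tool_pos']; X=C+D*d[...,None]; r=rail(X)
    m=(abs(X[...,2]-.032)<.008)&(d>.05)&(r[...,0]<-5)
    hsv=cv2.cvtColor(w,cv2.COLOR_RGB2HSV).astype(int); m&=~((hsv[...,0]>150)&(hsv[...,1]>70))
    m[v>330]=0
    n,l,s,_=cv2.connectedComponentsWithStats(cv2.morphologyEx(m.astype(np.uint8),cv2.MORPH_OPEN,np.ones((5,5))))
    i=1+np.argmax(s[1:,4]); W=rail((C+D*((.032-C[2])/D[...,2])[...,None])[l==i])
    R=cv2.minAreaRect(W.astype(np.float32)); b=cv2.boxPoints(R)
    e=b[1]-b[0] if np.linalg.norm(b[1]-b[0])>np.linalg.norm(b[2]-b[1]) else b[2]-b[1]
    br=rail(X[m&(hsv[...,0]>18)&(hsv[...,0]<28)&(hsv[...,1]>140)&(l==i)])
    print('W block',np.round(R[0],1),'size',np.round(R[1],1),'long',round(np.degrees(np.arctan2(e[1],e[0]))%180,1),'brass c',br.mean(0).round(0) if len(br) else None)
    if f: cv2.imwrite('pics/'+f,w[...,::-1])
E
python3 -c "from h import *;wlook('w1.png')"
```

```text
t 6.35 tcp rail [-164.8   -9.5] z -15.6 yaw-rail -0.03 F [-1.5  3.2  1.1] open -0.0003
W block [-122.4  -13.2] size [90.2 68.3] long 33.5 brass c [-120.   -5.]
```

jog_arm --steps '[{"delta_rot": [0,0,0],"linear": [0,-0.015,0],"grip": 0},{"delta_rot": [0,0,0],"linear": [0,0,-0.03],"grip": 0},{"delta_rot": [0,0,0],"linear": [0,0,-0.03],"grip": 0},{"delta_rot": [0,0,0],"linear": [0,0.02,-0.01],"grip": 0},{"delta_rot": [0,0,0],"linear": [0,0,0],"grip": 0}]'

```text
t: 6.9
tool_pos: [0.4828, -0.0753, 0.0572]
tool_rot: [3.112, 0.402, 0.009]
contact_force: [-0.5, 0.3, 0.3]
opening: -0.0002
grip_force: 0.0
```

```bash
python3 -c "from h import *;wlook();look()"
```

```text
t 6.9 tcp rail [-163.   -15.9] z 57.2 yaw-rail -0.07 F [-0.5  0.3  0.3] open -0.0002
W block [-116.1  -22.9] size [90.1 45.9] long 34.1 brass c [-123.   -8.]
t 6.95 tcp rail [-164.2  -14.5] z 55.4 yaw-rail -0.08 F [-0.2 -0.3  0.2] open 0.0
block rail [-89.7  -2.6] size [22.8 46.8] long axis deg 125.4
```

The first push turned it from 7° to 34°. Next is the black side at the far end.

jog_arm --steps '[{"delta_rot": [0,0,0],"linear": [0.035,0.01,0],"grip": 0},{"delta_rot": [0,0,0],"linear": [0.035,0.01,0],"grip": 0},{"delta_rot": [0,0,0],"linear": [0.034,0.01,0],"grip": 0},{"delta_rot": [0,0,0],"linear": [0,0,0],"grip": 0},{"delta_rot": [0,0,0],"linear": [0,0,0.03],"grip": 0},{"delta_rot": [0,0,0],"linear": [0,0,0.03],"grip": 0},{"delta_rot": [0,0,0],"linear": [0,0,0.012],"grip": 0},{"delta_rot": [0,0,0],"linear": [0,0,0],"grip": 0}]'

```text
t: 7.8
tool_pos: [0.5851, -0.0753, -0.0209]
tool_rot: [-3.113, -0.404, 0.01]
contact_force: [-0.4, 0.7, 0.2]
opening: 0.0001
grip_force: 0.0
```

jog_arm --steps '[{"delta_rot": [0,0,0],"linear": [-0.002,-0.004,0],"grip": 0},{"delta_rot": [0,0,0],"linear": [-0.002,-0.004,0],"grip": 0},{"delta_rot": [0,0,0],"linear": [-0.002,-0.004,0],"grip": 0},{"delta_rot": [0,0,0],"linear": [-0.002,-0.004,0],"grip": 0},{"delta_rot": [0,0,0],"linear": [-0.002,-0.004,0],"grip": 0},{"delta_rot": [0,0,0],"linear": [-0.002,-0.004,0],"grip": 0},{"delta_rot": [0,0,0],"linear": [-0.002,-0.004,0],"grip": 0}]'

```text
t: 8.5
tool_pos: [0.5692, -0.0532, -0.0163]
tool_rot: [3.114, 0.404, 0.005]
contact_force: [4.3, -1.1, 3.0]
opening: 0.0003
grip_force: 2.0
```

```bash
python3 -c "from h import *;tcp();look()"
```

```text
t 8.5 tcp rail [-73.9 -16.6] z -16.3 yaw-rail -0.03 F [ 4.3 -1.1  3. ] open 0.0003
t 8.5 tcp rail [-73.9 -16.6] z -16.3 yaw-rail -0.03 F [ 4.3 -1.1  3. ] open 0.0003
block rail [-116.9  -21.5] size [94.4 27.2] long axis deg 63.7
```

jog_arm --steps '[{"delta_rot": [0,0,0],"linear": [-0.002,-0.004,0],"grip": 0},{"delta_rot": [0,0,0],"linear": [-0.002,-0.004,0],"grip": 0},{"delta_rot": [0,0,0],"linear": [-0.002,-0.004,0],"grip": 0},{"delta_rot": [0,0,0],"linear": [-0.002,-0.004,0],"grip": 0},{"delta_rot": [0,0,0],"linear": [0,0,0],"grip": 0}]'

```text
t: 9.05
tool_pos: [0.5547, -0.0388, -0.0184]
tool_rot: [-3.114, -0.404, 0.004]
contact_force: [0.5, 0.3, 0.2]
opening: 0.0001
grip_force: 0.4
```

jog_arm --steps '[{"delta_rot": [0,0,0],"linear": [0.014,0.006,0],"grip": 0},{"delta_rot": [0,0,0],"linear": [0,0,-0.035],"grip": 0},{"delta_rot": [0,0,0],"linear": [0,0,-0.035],"grip": 0},{"delta_rot": [0,0,0],"linear": [-0.045,0,0],"grip": 0},{"delta_rot": [0,0,0],"linear": [-0.045,0,0],"grip": 0},{"delta_rot": [0,0,0],"linear": [0,0,0],"grip": 0},{"delta_rot": [0,0,0],"linear": [0,0,0],"grip": 0}]'

```text
t: 9.75
tool_pos: [0.482, -0.0642, 0.051]
tool_rot: [-3.114, -0.402, 0.004]
contact_force: [1.1, 0.2, 0.1]
opening: -0.0002
grip_force: 0.0
```

```bash
python3 -c "from h import *;wlook('w3.png')"
```

```text
t 9.75 tcp rail [-161.   -5.] z 51.0 yaw-rail -0.07 F [1.1 0.2 0.1] open -0.0002
W block [-127.1  -12.5] size [90.1 46.8] long 68.2 brass c [-142.   -5.]
```

The block is now at (-127,-12) with its long axis at 68°, so 22° remain. The third push is again on the brass at its near end. I'll use both fingers spread 45 mm, so the leading finger turns the block until it is square.

jog_arm --steps '[{"delta_rot": [0,0,0],"linear": [-0.029,0.008,0],"grip": 0.045},{"delta_rot": [0,0,0],"linear": [0,0,0],"grip": 0.045},{"delta_rot": [0,0,0],"linear": [0,0,0.02],"grip": 0.045},{"delta_rot": [0,0,0],"linear": [0,0,0.02],"grip": 0.045},{"delta_rot": [0,0,0],"linear": [0,0,0.015],"grip": 0.045},{"delta_rot": [0,0,0],"linear": [0,0,0.008],"grip": 0.045},{"delta_rot": [0,0,0],"linear": [0,0,0.004],"grip": 0.045},{"delta_rot": [0,0,0],"linear": [0,0,0],"grip": 0.045}]'

```text
t: 10.6
tool_pos: [0.4586, -0.0798, -0.0147]
tool_rot: [-3.115, -0.404, 0.001]
contact_force: [0.1, -0.3, -0.5]
opening: 0.0449
grip_force: 0.0
```

```bash
python3 - <<'E'
from h import *
wlook()
im,d=ctrl.get_image('side');w,_=ctrl.get_image('wrist')
a=cv2.resize(im[150:230,340:440],(400,320),interpolation=cv2.INTER_CUBIC)
cv2.imwrite('pics/z3.png',np.hstack([a,cv2.resize(w,(400,320))])[...,::-1])
E
```

```text
t 10.6 tcp rail [-187.6  -14. ] z -14.7 yaw-rail -0.02 F [ 0.1 -0.3 -0.5] open 0.0449
W block [-127.6  -12.3] size [90.2 45.9] long 68.2 brass c [-142.   -4.]
```

View pics/z3.png

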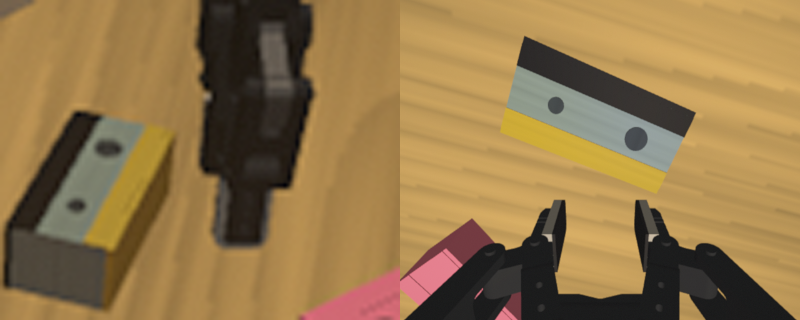

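The picture shows both fingers facing the brass side, with the right one in line with the block's near end at wrist-crop (650,195).

jog_arm --steps '[{"delta_rot": [0,0,0],"linear": [0,0,0.004],"grip": 0.045},{"delta_rot": [0,0,0],"linear": [0.005,0,0],"grip": 0.045},{"delta_rot": [0,0,0],"linear": [0.005,0,0],"grip": 0.045},{"delta_rot": [0,0,0],"linear": [0.004,0,0],"grip": 0.045},{"delta_rot": [0,0,0],"linear": [0.004,0,0],"grip": 0.045},{"delta_rot": [0,0,0],"linear": [0.004,0,0],"grip": 0.045},{"delta_rot": [0,0,0],"linear": [0.004,0,0],"grip": 0.045}]'

```text
t: 11.45
tool_pos: [0.4833, -0.0733, -0.0188]
tool_rot: [3.116, 0.404, -0.001]
contact_force: [-2.8, -2.9, -0.2]
opening: 0.045
grip_force: 1.4
```

jog_arm --steps '[{"delta_rot": [0,0,0],"linear": [0.003,0,0],"grip": 0.045},{"delta_rot": [0,0,0],"linear": [0.003,0,0],"grip": 0.045},{"delta_rot": [0,0,0],"linear": [0.003,0,0],"grip": 0.045}]'

```text
t: 11.75
tool_pos: [0.4923, -0.071, -0.0186]
tool_rot: [3.115, 0.404, -0.0]
contact_force: [-1.9, -2.0, -0.9]
opening: 0.0451
grip_force: 1.3
```

```bash
python3 -c "from h import *;wlook()"
```

```text
t 11.75 tcp rail [-152.8  -14.2] z -18.6 yaw-rail -0.03 F [-1.9 -2.  -0.9] open 0.0451
W block [-116.1   -8.3] size [90.2 50.8] long 84.2 brass c [-131.   -6.]
```

jog_arm --steps '[{"delta_rot": [0,0,0],"linear": [0.003,0,0],"grip": 0.045},{"delta_rot": [0,0,0],"linear": [0.003,0,0],"grip": 0.045},{"delta_rot": [0,0,0],"linear": [0.003,0,0],"grip": 0.045},{"delta_rot": [0,0,0],"linear": [0.003,0,0],"grip": 0.045},{"delta_rot": [0,0,0],"linear": [0,0,0],"grip": 0.045},{"delta_rot": [0,0,0],"linear": [0,0,0],"grip": 0.045},{"delta_rot": [0,0,0],"linear": [0,0,0],"grip": 0.045}]'

```text
t: 12.5
tool_pos: [0.5038, -0.0677, -0.0185]
tool_rot: [-3.115, -0.404, -0.001]
contact_force: [-2.6, -0.6, 1.1]
opening: 0.0447
grip_force: 1.0
```

```bash
python3 -c "from h import *;wlook()"
```

```text
t 12.5 tcp rail [-140.8  -13.9] z -18.5 yaw-rail -0.03 F [-2.6 -0.6  1.1] open 0.0447
W block [-107.    -5.8] size [90.2 50.5] long 89.9 brass c [-123.   -6.]
```

Squared at 89.9° and only about 15 mm from where it began. Now straight to the rail.

jog_arm --steps '[{"delta_rot": [0,0,0],"linear": [0.004,0,0],"grip": 0.045},{"delta_rot": [0,0,0],"linear": [0.006,0,0],"grip": 0.045},{"delta_rot": [0,0,0],"linear": [0.006,0,0],"grip": 0.045},{"delta_rot": [0,0,0],"linear": [0.006,0,0],"grip": 0.045},{"delta_rot": [0,0,0],"linear": [0.006,0,0],"grip": 0.045},{"delta_rot": [0,0,0],"linear": [0.006,0,0],"grip": 0.045},{"delta_rot": [0,0,0],"linear": [0.006,0,0],"grip": 0.045},{"delta_rot": [0,0,0],"linear": [0.006,0,0],"grip": 0.045},{"delta_rot": [0,0,0],"linear": [0.006,0,0],"grip": 0.045},{"delta_rot": [0,0,0],"linear": [0.006,0,0],"grip": 0.045}]'

```text
t: 13.55
tool_pos: [0.5589, -0.0532, -0.0187]
tool_rot: [-3.115, -0.404, 0.004]
contact_force: [-5.6, -0.9, 3.1]
opening: 0.0451
grip_force: 3.1
```

jog_arm --steps '[{"delta_rot": [0,0,0],"linear": [0.004,0,0],"grip": 0.045},{"delta_rot": [0,0,0],"linear": [0.003,0,0],"grip": 0.045},{"delta_rot": [0,0,0],"linear": [0.003,0,0],"grip": 0.045},{"delta_rot": [0,0,0],"linear": [0.003,0,0],"grip": 0.045},{"delta_rot": [0,0,0],"linear": [0,0,0],"grip": 0.045}]'

```text
t: 14.05
tool_pos: [0.5722, -0.0497, -0.0187]
tool_rot: [-3.115, -0.404, 0.001]
contact_force: [-4.0, -1.7, 1.7]
opening: 0.0449
grip_force: 1.6
```

```bash
python3 -c "from h import *;wlook()"
```

```text
t 14.05 tcp rail [-70.1 -14. ] z -18.7 yaw-rail -0.03 F [-4.  -1.7  1.7] open 0.0449
W block [-36.3  -6. ] size [90.2 50.1] long 89.9 brass c [-52.  -6.]
```

jog_arm --steps '[{"delta_rot": [0,0,0],"linear": [0.002,0,0],"grip": 0.045},{"delta_rot": [0,0,0],"linear": [0.002,0,0],"grip": 0.045},{"delta_rot": [0,0,0],"linear": [0.002,0,0],"grip": 0.045},{"delta_rot": [0,0,0],"linear": [0.001,0,0],"grip": 0.045},{"delta_rot": [0,0,0],"linear": [0.001,0,0],"grip": 0.045}]'

```text
t: 14.6
tool_pos: [0.5793, -0.0479, -0.0188]
tool_rot: [-3.115, -0.404, 0.003]
contact_force: [-6.3, -2.4, 2.3]
opening: 0.045
grip_force: 2.9
```

jog_arm --steps '[{"delta_rot": [0,0,0],"linear": [0.001,0,0],"grip": 0.045},{"delta_rot": [0,0,0],"linear": [0.001,0,0],"grip": 0.045}]'

```text
t: 14.8
tool_pos: [0.5812, -0.0474, -0.0187]
tool_rot: [-3.115, -0.404, 0.003]
contact_force: [-5.6, -1.8, 2.5]
opening: 0.0448
grip_force: 2.9
```

jog_arm --steps '[{"delta_rot": [0,0,0],"linear": [0.001,0,0],"grip": 0.045},{"delta_rot": [0,0,0],"linear": [0,0,0],"grip": 0.045}]'

```text
t: 15.0
tool_pos: [0.5824, -0.0471, -0.0187]
tool_rot: [-3.115, -0.404, 0.002]
contact_force: [-4.3, -1.0, 2.2]
opening: 0.0449
grip_force: 2.5
```

jog_arm --steps '[{"delta_rot": [0,0,0],"linear": [0.001,0,0],"grip": 0.045},{"delta_rot": [0,0,0],"linear": [0.001,0,0],"grip": 0.045}]'

```text
t: 15.2
tool_pos: [0.5842, -0.0466, -0.0187]
tool_rot: [-3.115, -0.404, 0.002]
contact_force: [-5.3, -1.8, 2.8]
opening: 0.0449
grip_force: 2.8
```

```bash
python3 -c "from h import *;wlook('w9.png')"
```

```text
t 15.2 tcp rail [-57.7 -14. ] z -18.7 yaw-rail -0.03 F [-5.3 -1.8  2.8] open 0.0449
W block [-27.1  -6. ] size [90.2 43.7] long 89.9 brass c [-40.  -6.]
```

View pics/w9.png

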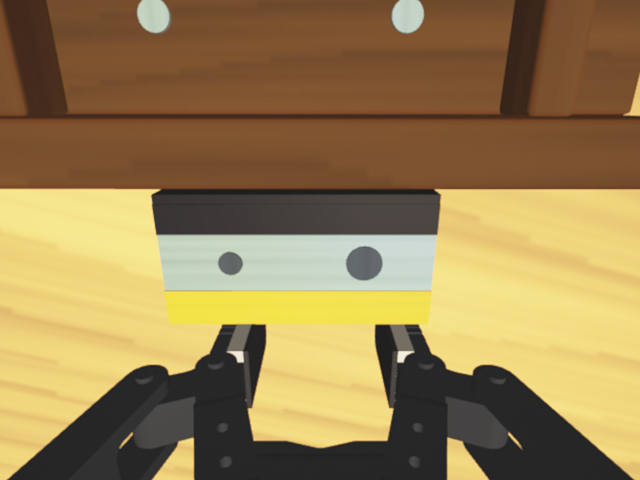

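The picture shows the block parallel to the rail, with a sliver of the black side still visible at rows 190–207, so a small gap remains. I'll keep pushing 1 mm at a time until the force jumps.

jog_arm --steps '[{"delta_rot": [0,0,0],"linear": [0.001,0,0],"grip": 0.045},{"delta_rot": [0,0,0],"linear": [0.001,0,0],"grip": 0.045}]'

```text
t: 15.45
tool_pos: [0.5862, -0.0461, -0.0187]
tool_rot: [-3.115, -0.404, 0.002]
contact_force: [-4.9, 0.3, 3.3]
opening: 0.0451
grip_force: 2.8
```

jog_arm --steps '[{"delta_rot": [0,0,0],"linear": [0.001,0,0],"grip": 0.045},{"delta_rot": [0,0,0],"linear": [0.001,0,0],"grip": 0.045}]'

```text
t: 15.65
tool_pos: [0.587, -0.0459, -0.0187]
tool_rot: [3.115, 0.404, -0.007]
contact_force: [-11.9, -2.7, 7.3]
opening: 0.045
grip_force: 6.3
```

```bash
python3 -c "from h import *;wlook()"
```

```text
t 15.65 tcp rail [-54.8 -14. ] z -18.7 yaw-rail -0.02 F [-11.9  -2.7   7.3] open 0.045
W block [-25.5  -6. ] size [90.2 40.8] long 89.9 brass c [-37.  -6.]
```

jog_arm --steps '[{"delta_rot": [0,0,0],"linear": [0.001,0,0],"grip": 0.045},{"delta_rot": [0,0,0],"linear": [0.0005,0,0],"grip": 0.045}]'

```text
t: 15.9
tool_pos: [0.5868, -0.0459, -0.0187]
tool_rot: [3.115, 0.405, -0.014]
contact_force: [-17.0, -4.7, 12.0]
opening: 0.045
grip_force: 8.8
```

jog_arm --steps '[{"delta_rot": [0,0,0],"linear": [-0.003,0,0],"grip": 0.045},{"delta_rot": [0,0,0],"linear": [-0.008,0,0],"grip": 0.045},{"delta_rot": [0,0,0],"linear": [-0.02,0,0],"grip": 0.045},{"delta_rot": [0,0,0],"linear": [-0.02,0,0],"grip": 0.045},{"delta_rot": [0,0,0],"linear": [0,0,-0.04],"grip": 0.045},{"delta_rot": [0,0,0],"linear": [0,0,-0.04],"grip": 0.045},{"delta_rot": [0,0,0],"linear": [-0.03,0,-0.03],"grip": 0.045},{"delta_rot": [0,0,0],"linear": [-0.03,0,0],"grip": 0.045},{"delta_rot": [0,0,0],"linear": [0,0,0],"grip": 0.045}]'

```text
t: 16.8
tool_pos: [0.4818, -0.0738, 0.0924]
tool_rot: [3.115, 0.402, 0.005]
contact_force: [0.9, -0.3, -1.1]
opening: 0.0449
grip_force: 0.0
```

```bash
python3 - <<'E'
from h import *
wlook('w10.png')
im,d=ctrl.get_image('side');cv2.imwrite('pics/end.png',cv2.resize(im[120:340,190:450],None,fx=3,fy=2.7,interpolation=cv2.INTER_CUBIC)[...,::-1])
E
```

```text
t 16.8 tcp rail [-163.6  -14.2] z 92.4 yaw-rail -0.11 F [ 0.9 -0.3 -1.1] open 0.0449
W block [-36.9  -6.4] size [90.  15.3] long 89.8 brass c [-38.  -6.]
```

View pics/w10.png

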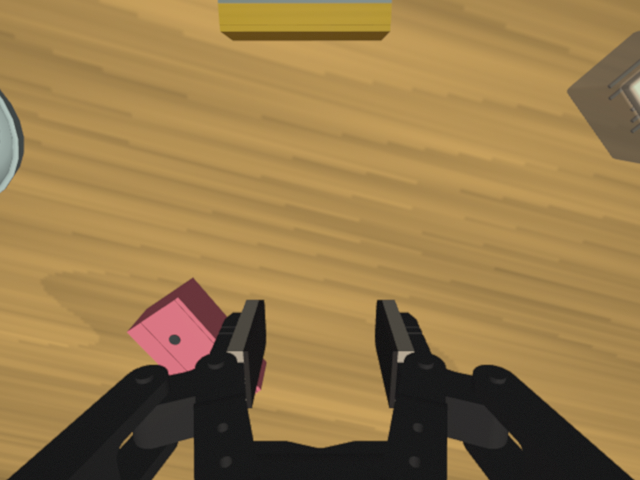

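View pics/end.png

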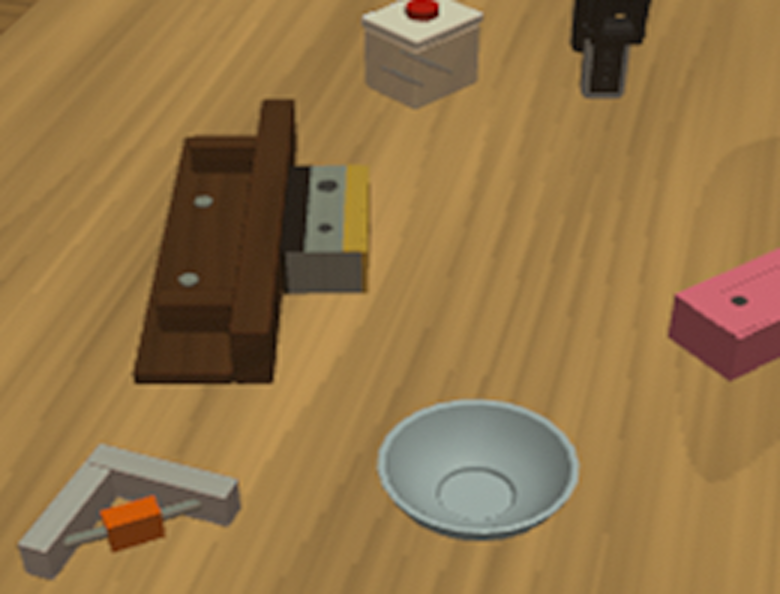

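The final side view shows the block's black side lying flush against the rail at (290,230), with no gap. The dish, dispenser, clamp and pink look-alike are where they were, and the gripper is clear. Handing in.

```bash
python3 -c "from h import *;print(ctrl.finish_job())"
```

```text
the job is handed in; nothing more can be done
None
```

The job is handed in, with no verdict returned: I turned the block with brass, black and brass pushes, and its black side now lies flat against the rail, with the dish, dispenser and clamp looking undisturbed in the last view.

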